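Tighten a display stand's lock nut with an adjustable wrench

TASK

The lock nut on the foot of this display stand is still loose. Pick up the adjustable wrench and set it flat on the foot with its open jaws round the nut, then roll the wrench's knurled worm with a light fingertip until the jaw has closed snugly on the nut. Only then swing the handle clockwise, seen from above, until the nut comes up firm against its stop; do not heave on it, and leave the wrench lying snug on the nut. Leave the brass cup and the two tealights alone.

Things in the scene. Friction and masses are not known exactly. Their poses are not given: they have to be found in the camera images.
- stand_foot: Foot of a display stand: heavy dark round steel plate, 170 mm across and 12 mm thick, that does not move; origin at the centre of its underside. A fixed threaded stud 16 mm in diameter rises from its centre to 40 mm above the table, and the lock nut sits on the plate round the stud.
- nut_top (a point): Centre of the top face of the brass hex lock nut (24 mm across flats, 27.7 mm across corners, 13 mm high, its underside on the plate), so 25 mm above the table. Turns with the nut: its x axis is square to one pair of flats (the other pairs are at 60 and 120 degrees).
- lock_nut (a joint): Turn of the nut in rad, growing clockwise seen from above. It starts between 0 and 0.15 and comes up against a hard stop at 0.60 (tight). It drags stiffly on the way: some 0.3 Nm, that is about 2 N at wrench_pull.
- wrench: Adjustable wrench, bare steel, 205 mm long, about 0.45 kg, head 14 mm thick. Origin on its underside at the centre of a 24 mm nut held against the fixed jaw; x points out of the open mouth, z up. Fixed jaw's face at y = -12 mm; the movable jaw faces it from +y; both reach from x = -16 (floor of the mouth) to 17 mm. Sits on the nut with y square to a pair of flats, underside 12 mm above the table.
- wrench_jaw (a joint): Closing of the movable jaw in m: the mouth is 34 mm wide at 0, and 24 mm (snug on the nut) at 0.010. Starts at 0.004 to 0.0055. Moved by the worm only, 1 mm per rad. Closed, it holds a moderate load; more than about 5 N on wrench_pull against the tight nut makes it creep open.
- wrench_worm: Knurled worm in the head's window: steel roller 18 mm in diameter, 18 mm long, axis along the wrench's y; origin at its centre, (-35, 10, 10.5) mm in the wrench's frame. Dragging its top towards the mouth (+x of the wrench) closes the jaw, 9 mm of drag per mm. It takes about 4.5 N of drag under a press of 5 to 12 N; over 25 N harms it. When the jaw is snug it stalls and the drag rises.
- worm_top (a point): Top of the worm, (-35, 10, 19.5) mm in the wrench's frame: 5.5 mm above the head's top face. Fixed to the wrench, does not turn with the worm.
- wrench_carry (a point): Middle of the handle near the head, behind the balance point, good to carry it by: (-82.3, 17.9, 7) mm in the wrench's frame. The handle runs back along (-0.966, 0.259) of the wrench's x, y; it is 21 mm wide and 11 mm thick (1.5 to 12.5 mm above the underside).
- wrench_pull (a point): Middle of the handle near its end, where it is swung: (-148, 35.5, 7) mm in the wrench's frame, 152 mm from the nut's axis. The handle ends at about (-182, 45) mm.
- brass_cup: Small brass tealight cup, 63 mm across and 46 mm high, a bystander; origin under its centre.
- tealight_red: Red tealight, 38 mm across and 19 mm high, a bystander; origin under its centre.
- tealight_cream: Cream tealight, 38 mm across and 18 mm high, a bystander; origin under its centre.
Mind the look-alikes: they are no part of the job. Of the things that look like the stand_foot, the larger one is meant.

How it is judged:
On the way, in this order (a step that is already met when the one before it is completed fails the run):
1. the wrench lies flat on the foot with its jaws round the nut (horizontal distance between wrench and nut_top below 0.01 m and z of worm_top in the frame of stand_foot below 0.0345 m and angle between wrench's own z axis and vertical below 0.08 rad), for 0.2 s.
2. the jaw has been closed to within 1 mm of snug by the worm, before the nut is turned (all of step 1 and value of joint wrench_jaw above 0.009 m and value of joint lock_nut below 0.28 rad), for 0.2 s.
At the end, for the whole second after the job is handed in: the nut is turned home (joint above 0.57 of its 0.60 rad), and the wrench lies still and flat on the foot, on the nut, with the jaw still within 2 mm of snug (all of step 1 and value of joint lock_nut above 0.57 rad and value of joint wrench_jaw above 0.008 m and linear speed of wrench below 0.02 m/s); the robot touches nothing.
It fails at once if the worm was pressed or dragged with more than 25 N (contact force between the fingers and wrench_worm above 25 N).
It fails at once if the nut was driven with the jaw slack by more than 2.5 mm, which rounds its corners (value of joint lock_nut above 0.3 rad and value of joint wrench_jaw below 0.0075 m).
It fails at once if the brass cup or a tealight was pushed more than 3 cm from its place (distance of any of brass_cup, tealight_red, tealight_cream from where it was at the start of the episode above 0.03 m).
It also fails if it takes over 72 s, if anything falls off the work surface, if the arm or the gripper's body presses on something with over 40 N, if the wrist force passes 120 N, or if a joint passes its speed limit or range.

ROBOT

A 7-joint arm with a two-finger parallel gripper is mounted at the origin on a cart in front of the work surface, level with it; the furniture and walls round the work are solid. World frame = base frame: x ahead of the robot, y to its left, z up, the work surface at z = 0. Lengths are in m, angles in rad, forces in N, time in s.
With the tool pointing down it reaches from about 0.35 to 0.9 m from the base axis. Payload 19.9 kg.
Tool frame: the origin (TCP) lies at the very end of the fingers, on their centre line; the grasp point (between the pads) lies 19 mm behind it; z points along the fingers, y is the line along which they close (so a half turn about z gives the same grasp; the last joint's range is limited). The gripper opens to 94 mm and grips with 3 to 60 N. Pads are 16 mm wide; open, the fingers measure 119 mm over their backs; the gripper's body (75 mm by 177 mm) begins 78 mm behind the grasp point.
Start: joints at [1.175, 0.417, -0.01, 1.614, 0.005, 1.111, -0.053], TCP at [0.217, -0.586, 0.205] pointing down, gripper open.
Joint ranges: [-2.81, 2.81], [-0.39, 2.02], [-1.27, 1.25], [0.06, 2.57], [-1.19, 4.33], [0.19, 2], [-2.82, 2.82]. Speed limits (rad/s): [1.89, 1.89, 2.39, 2.39, 3.01, 3.01, 3.01].

INTERFACE

Orientations are given as a 3x3 rotation matrix whose columns are the frame's x, y, z axes.
In Python, from cell import arm gives the robot as it stands.
- The arm moves only by the tool carry_out, never from a script. Its argument "deltas" is text: rows parted by semicolons, each of 5 numbers parted by spaces: the finger opening in cm, from 0 to 9.4, then the shift along the tool's x, y, z in cm, then the turn about the tool's z in rad. A call has 1 to 20 rows; each row is the pose to reach, as a shift and turn from the pose commanded when the call began, along the tool's axes at that moment; what a row does not reach only later rows make up. A row lasts 1/8 s, in which the tool goes at most 62.5 mm and 10.7 degrees, less where a joint would pass 70% of its speed; a pose out of reach is approached as far as the arm can. A call with a gripper value outside its range is refused whole. The fingers move at their own pace and stop on an object; the grip force is fixed at half the most. Time passes only in rows, so rows that repeat a pose let the fingers close. It gives the time, the measured TCP pose, the force, the opening and the grip force at its end, in the units of the state.
- arm.get_state(): the state, without advancing time (a new reading comes with each control period).
- arm.camera(name): name is "side" or "top"; returns a dict with "pixels" (384x512x3 uint8, blue, green, red), "intrinsics" (3x3 intrinsics, pixels), "view" (4x4, takes a point from world to camera coordinates). Camera axes: x right, y down, z forward; pixel columns grow to the right and rows downward; lengths in m; the calibration is good to about 2 mm. A picture is of the moment at which its call begins. There is no depth.
- arm.hand_in(): hands the job in; it is judged then, once.
The state is a dict: "time_s": time; "qpos": joint angles; "dq": joint speeds; "tau": joint torques, N m; "tool_pos": TCP position; "eef_rot": TCP orientation; "wrist_force": force on the tool from outside, world axes, zero at the start; "ft_torque": the same for the moment, N m; "grip_width": finger opening in m; "gripper_force": force on a finger pad.
Only numpy, scipy, OpenCV 4.12 (cv2) and the standard library are available. Lean on these libraries where they do the work, as an engineer would, in place of code of your own. Each camera call takes 0.05 s, during which the arm holds its last target. There are 200 camera calls.

## Working session

There is one attempt and no reset: what is moved stays moved. The work goes in short steps, Python scripts to look and compute and a tool call to move; the robot and the scene stay as the last step left them, time stands still between calls to the robot, and variables do not carry over. Pictures are saved under pics/ and viewed, at most 10 in all, crops included, and the job is handed in when it is done.

Besides the shell and the picture viewer there is one more tool, called after "Emit:" in YAML: its name, and indented under it one key for each argument. carry_out: Moves the arm, as the interface text tells. Its arguments: {"type":"object","properties":{"deltas":{"type":"string"}},"required":["deltas"]}

```bash
mkdir -p pics; ls
python3 - <<'E'
from cell import arm
import cv2,numpy as np
for n in("top","side"):
    c=arm.camera(n); cv2.imwrite(f"pics/{n}0.png",c["pixels"]); print(n,c["intrinsics"].tolist(),np.round(c["view"],4).tolist())
s=arm.get_state();print(s)
E
```

```text
pics
top [[406.4709874877053, 0.0, 255.82907739598627], [0.0, 406.4709874877053, 190.2445668289567], [0.0, 0.0, 1.0]] [[0.02, -0.9998, -0.0024, -0.0152], [-0.9947, -0.0197, -0.1009, 0.5355], [0.1009, 0.0044, -0.9949, 1.2576], [0.0, 0.0, 0.0, 1.0]]
side [[440.6186230919896, 0.0, 256.1194811528914], [0.0, 440.6186230919896, 187.22156796224527], [0.0, 0.0, 1.0]] [[0.9971, -0.0758, 0.0071, -0.5283], [-0.0254, -0.4193, -0.9075, 0.0533], [0.0718, 0.9047, -0.42, 1.0252], [0.0, 0.0, 0.0, 1.0]]
{'time_s': 0.1, 'qpos': array([ 1.1744756 ,  0.41789879, -0.01032049,  1.61409093,  0.00468475,
        1.11070367, -0.05299669]), 'dq': array([ 0.00055397,  0.0002044 ,  0.00025635, -0.00198413,  0.00098065,
       -0.0012496 ,  0.00076839]), 'tau': array([ 8.15724416e-04, -8.52579904e+01,  6.39668852e-01, -4.26687598e+01,
       -4.88986087e-02,  1.64096570e-02,  1.17552645e-04]), 'tool_pos': array([ 0.2170281 , -0.58575638,  0.20490711]), 'eef_rot': array([[ 9.37701681e-01,  3.47441173e-01, -4.33383440e-04],
       [ 3.47441438e-01, -9.37701166e-01,  9.85576886e-04],
       [-6.39541666e-05, -1.07475247e-03, -9.99999420e-01]]), 'wrist_force': array([ 0.19437998,  0.76183   , -0.29469312]), 'ft_torque': array([ 0.01799688, -0.03618686, -0.03220161]), 'gripper_force': 0.0, 'grip_width': 0.09388621303774902}
```

View pics/top0.png

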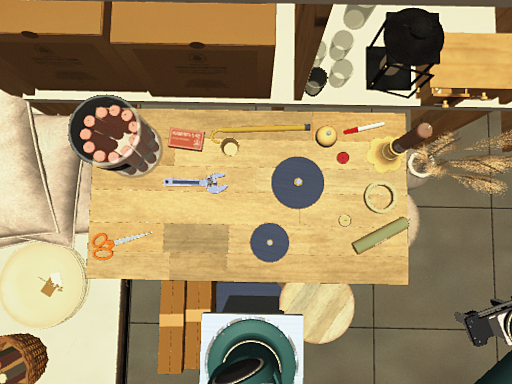

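View pics/side0.png

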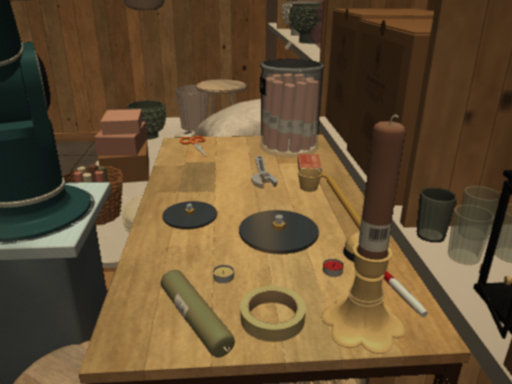

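The top view shows the large foot at about (298,182) with its nut in the middle, and a smaller decoy foot at (269,242). The wrench lies at (165–228,182) with its mouth to the right (−y). The cup is at (230,147), the red tealight at (343,158) and the cream one at (345,220). I'll zoom in next.

```bash
cat > h.py <<'E'
from cell import arm
import cv2,numpy as np
def cast(c,uv,z):
    "pixels -> world points on the plane at height z"
    V=c["view"];R,t=V[:3,:3],V[:3,3];o=-R.T@t
    uv=np.atleast_2d(uv).astype(float)
    d=np.c_[uv,np.ones(len(uv))]@np.linalg.inv(c["intrinsics"]).T@R
    return o+d*((z-o[2])/d[:,2])[:,None]
def proj(c,P):
    P=np.atleast_2d(P)@c["view"][:3,:3].T+c["view"][:3,3]
    p=P@c["intrinsics"].T; return p[:,:2]/p[:,2:]
E
python3 - <<'E'
from h import *
c=arm.camera("top");s=arm.camera("side")
a=cv2.resize(c["pixels"][165:200,155:235],None,fx=10,fy=10,interpolation=cv2.INTER_CUBIC)
b=cv2.resize(c["pixels"][170:195,285:310],None,fx=10,fy=10,interpolation=cv2.INTER_CUBIC)
d=cv2.resize(s["pixels"][205:235,263:293],None,fx=8,fy=8,interpolation=cv2.INTER_CUBIC)
o=np.zeros((600,800,3),np.uint8);o[:350,:800]=a;o[350:600,:250]=b;o[350:590,300:540]=d
cv2.imwrite("pics/z1.png",o)
# foot: dark ellipse
for n,cc,box in(("top",c,(265,150,335,215)),("side",s,(230,200,330,260))):
    x0,y0,x1,y1=box;im=cc["pixels"][y0:y1,x0:x1].astype(int)
    m=((im[...,2]<im[...,0]+20)&(im.sum(2)<330)).astype(np.uint8)
    k=max(cv2.findContours(m,0,1)[0],key=cv2.contourArea)
    e=cv2.fitEllipse(cv2.convexHull(k));u=np.array(e[0])+[x0,y0]
    print(n,u,e,cast(cc,u,.012))
print(cast(c,[[228,182],[163,181],[230,147],[343,158],[345,220]],.01))
E
```

```text
top [297.28463364 182.1443634 ] ((32.28463363647461, 32.14436340332031), (51.317955017089844, 52.03351593017578), 115.23169708251953) [[ 0.56595588 -0.1367568   0.012     ]]
side [285.29084396 231.30670547] ((55.29084396362305, 31.306705474853516), (40.271488189697266, 63.527565002441406), 94.33287811279297) [[ 0.5792455  -0.15402327  0.012     ]]
[[ 0.56227831  0.08534785  0.01      ]
 [ 0.56138823  0.29420416  0.01      ]
 [ 0.67652027  0.08194875  0.01      ]
 [ 0.64758878 -0.28364546  0.01      ]
 [ 0.44805084 -0.28967939  0.01      ]]
```

View pics/z1.png

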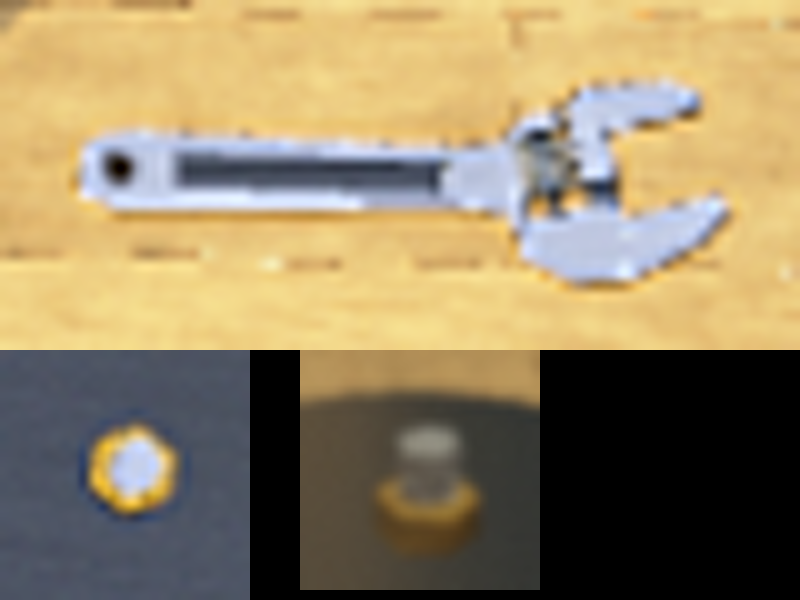

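Run:
```python
from h import *
c=arm.camera("top");s=arm.camera("side")
F=np.array([[.566,-.1368,.012],[.566,-.1368,.025],[.566,-.1368,.04]])
print("proj top",proj(c,F).round(1).tolist(),"side",proj(s,F).round(1).tolist())
K=8
def up(cc,b): 
    x0,y0,x1,y1=b;return cv2.resize(cc["pixels"][y0:y1,x0:x1],None,fx=K,fy=K,interpolation=cv2.INTER_CUBIC).astype(int)
def px(p,b): return (np.asarray(p,float)+.5)/K-.5+np.array(b[:2])
# foot in side: dark vs wood
b=(230,200,330,260);im=up(s,b);m=((im[...,2]-im[...,0]<22)).astype(np.uint8)
k=cv2.convexHull(max(cv2.findContours(m,0,1)[0],key=cv2.contourArea));e=cv2.fitEllipse(k);print("side foot",px(e[0],b),np.array(e[1])/K,cast(s,px(e[0],b),.012))
# nut top
b=(285,170,311,196);im=up(c,b)
m=((im[...,2]-im[...,0]>0)|(im.sum(2)>420)).astype(np.uint8)
k=cv2.convexHull(max(cv2.findContours(m,0,1)[0],key=cv2.contourArea))
P=cast(c,px(k[:,0],b),.025)[:,:2];r=cv2.minEnclosingCircle(P.astype(np.float32));print("nut",r,P.mean(0))
pc=px(k[:,0],b);M=cv2.moments(k);ce=px([M['m10']/M['m00'],M['m01']/M['m00']],b);ctr=cast(c,ce,.025)[0,:2];print("nut ctr",ctr)
for a in range(0,180,10):
    n=np.array([np.cos(np.radians(a)),np.sin(np.radians(a))]);w=P@n;print(a,round(1e3*(w.max()-w.min()),1),end='; ')
q=P-ctr;print("\nnut angle 6-fold: corner dir deg",None)
# 6-fold phase using contour of filled mask
yy,xx=np.nonzero(m);Q=cast(c,px(np.c_[xx,yy],b),.025)[:,:2]-ctr;z=Q[:,0]+1j*Q[:,1];Q6=(z[abs(z)<.02]**6).sum();print("corner dir",np.degrees(np.angle(Q6))/6,"strength",abs(Q6)/(abs(z)**6).sum())
# wrench
b=(155,165,235,200);im=up(c,b);m=(im[...,0]-im[...,2]>-10).astype(np.uint8)
m=cv2.morphologyEx(m,cv2.MORPH_CLOSE,np.ones((9,9),np.uint8))
k=max(cv2.findContours(m,0,1)[0],key=cv2.contourArea);m=cv2.drawContours(np.zeros_like(m),[k],-1,1,-1)
mid=[]
for X in range(110,440,10):
    r=np.nonzero(m[:,X])[0] if X<m.shape[1] else []
    if len(r) and len(r)<K*13: mid.append([X,(r.min()+r.max())/2,len(r)])
mid=np.array(mid);mid=mid[mid[:,0]<320]
W=cast(c,px(mid[:,:2],b),.0105);l=cv2.fitLine(W[:,:2].astype(np.float32),2,0,.01,.01).ravel();print("handle line",l,"ang",np.degrees(np.arctan2(l[1],l[0])),"wid",mid[:,2].mean()/K*2.95)
A=cast(c,px(k[:,0],b),.010);h=l[:2]*np.sign(l[1]);t=(A[:,:2]-l[2:])@h;print("ext",t.min(),t.max(),t.max()-t.min())
tip=l[2:]+h*t.max();print("tip",tip)
th=np.arctan2(h[1],h[0])-np.arctan2(.259,-.966);R=np.array([[np.cos(th),-np.sin(th)],[np.sin(th),np.cos(th)]])
o=tip-R@[-.182,.045];print("wrench yaw",np.degrees(th),"origin",o)
for n,p,z in(("carry",[-.0823,.0179],.012),("pull",[-.148,.0355],.012),("worm",[-.035,.010],.0195),("fixtip",[.017,-.012],.014)):
    w=o+R@p;print(n,w,proj(c,[*w,z]),proj(s,[*w,z]))
```

```text
proj top [[297.3, 182.1], [297.7, 181.6], [298.2, 181.1]] side [[278.0, 227.4], [278.2, 222.0], [278.4, 215.8]]
side foot [283.87464905 231.49401855] [41.14385223 67.1455307 ] [[ 0.57618216 -0.15459604  0.012     ]]
nut ((0.5669239163398743, -0.13708819448947906), 0.01569775864481926) [ 0.56612923 -0.13646697]
nut ctr [ 0.56671583 -0.13718692]
0 30.5; 10 29.8; 20 29.5; 30 29.7; 40 30.2; 50 30.8; 60 30.7; 70 30.3; 80 29.7; 90 29.7; 100 30.7; 110 31.1; 120 30.9; 130 30.0; 140 28.9; 150 30.2; 160 30.9; 170 31.1; 
nut angle 6-fold: corner dir deg None
corner dir -9.003910428981266 strength 0.13111651620802833
handle line [0.00494378 0.9999878  0.5597264  0.23677824] ang 89.716736 wid 20.017857142857142
ext -0.14842787732956933 0.05814282293244861 0.20657070026201793
tip [0.56001386 0.29492036]
wrench yaw -75.27434542412193 origin [0.5627547  0.10745973]
carry [0.55914683 0.19160652] [[194.79598944 182.24416203]] [[261.41428498 168.60688065]]
pull [0.55946839 0.25962231] [[173.60389474 181.72855653]] [[259.51762757 159.7873579 ]]
worm [0.56352955 0.14385203] [[209.45571702 180.8894859 ]] [[264.60388368 172.74722358]]
fixtip [0.5554701  0.08796782] [[227.03568358 183.94545843]] [[263.4822725  183.20313761]]
```

Emit:
carry_out:
  deltas: "6 59.1 -61 0 -1.21;6 59.1 -61 0 -1.21;6 59.1 -61 0 -1.21;6 59.1 -61 0 -1.21;6 59.1 -61 0 -1.21;6 59.1 -61 0 -1.21;6 59.1 -61 0 -1.21;6 59.1 -61 0 -1.21;6 59.1 -61 0 -1.21;6 59.1 -61 0 -1.21;6 59.1 -61 0 -1.21;6 59.1 -61 0 -1.21;6 59.1 -61 0 -1.21;6 59.1 -61 0 -1.21;6 59.1 -61 0 -1.21;6 59.1 -61 10 -1.21;6 59.1 -61 14 -1.21;6 59.1 -61 16 -1.21;6 59.1 -61 16 -1.21;6 59.1 -61 16 -1.21"

```text
time_s: 2.8
tool_pos: [0.5602, 0.1912, 0.0472]
eef_rot: [[0.007, 1.0, 0.002], [1.0, -0.007, 0.0], [0.001, 0.002, -1.0]]
wrist_force: [-1.0, -0.7, 1.0]
grip_width: 0.0596
gripper_force: 0.0
```

Emit:
carry_out:
  deltas: "6 0 0 3 0;6 0 0 4.3 0;6 0 0 4.4 0;6 0 0 4.4 0;1.5 0 0 4.4 0;1.5 0 0 4.4 0;1.5 0 0 4.4 0;1.5 0 0 4.4 0;1.5 0 0 4.4 0;1.5 0 0 4.4 0;1.5 0 0 4.4 0"

```text
time_s: 4.18
tool_pos: [0.5595, 0.1913, 0.0015]
eef_rot: [[0.006, 1.0, 0.0], [1.0, -0.006, 0.0], [0.0, 0.0, -1.0]]
wrist_force: [2.2, 0.5, 0.5]
grip_width: 0.0206
gripper_force: 30.0
```

Emit:
carry_out:
  deltas: "1.5 0 0 -2 0;1.5 0 0 -6.5 0;1.5 0 0 -6.5 0;1.5 0 0 -6.5 0;1.5 0 0 -6.5 0"

```text
time_s: 4.8
tool_pos: [0.5587, 0.1909, 0.0656]
eef_rot: [[0.006, 1.0, -0.002], [1.0, -0.006, -0.0], [-0.0, -0.002, -1.0]]
wrist_force: [0.7, 0.4, -4.0]
grip_width: 0.0206
gripper_force: 30.0
```

Run:
```python
from h import *
c=arm.camera("top");s=arm.camera("side")
a=cv2.resize(c["pixels"][160:200,155:245],None,fx=8,fy=8,interpolation=cv2.INTER_CUBIC)
d=cv2.resize(s["pixels"][115:215,205:325],None,fx=3,fy=2.7,interpolation=cv2.INTER_CUBIC)
o=np.zeros((600,720,3),np.uint8);o[:320,:720]=a;o[325:595,:360]=d
cv2.imwrite("pics/z2.png",o);print(arm.get_state()["tool_pos"],arm.get_state()["ft_torque"])
```

```text
[0.5588471  0.19115416 0.0656574 ] [ 0.13445173 -0.10285207  0.01280436]
```

View pics/z2.png

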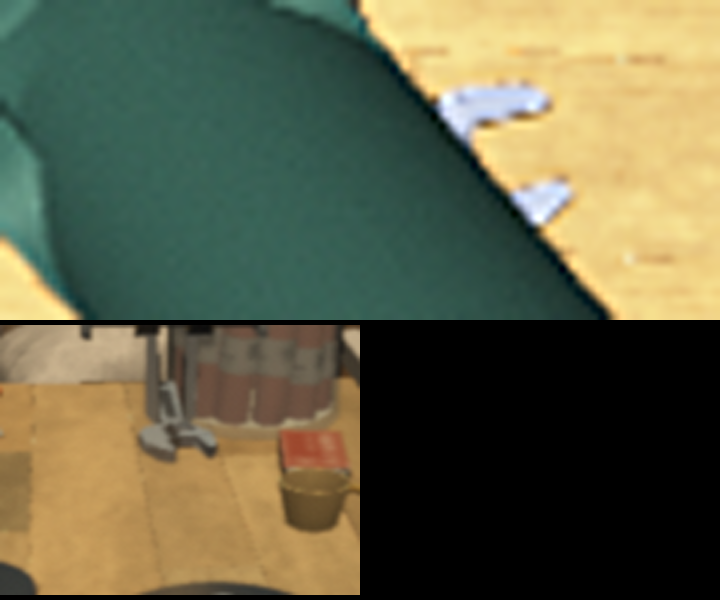

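The wrench is held. The jaw tips show at top px (226.1,182.4) and (223.3,171.7), and at side px (262.3,164.3) and (275.7,162.8). I'll triangulate them for droop.

Run:
```python
from h import *
c=arm.camera("top");s=arm.camera("side")
Pc,Ps=[k["intrinsics"]@k["view"][:3] for k in(c,s)]
for a,b,a0 in(([226.1,182.4],[262.3,164.3],[227.3,184.8]),([223.3,171.7],[275.7,162.8],[224.5,174.2])):
    X=cv2.triangulatePoints(Pc,Ps,np.array(a,float),np.array(b,float)).ravel();print((X[:3]/X[3]).round(4),"before",cast(c,a0,.014).round(4),"at z .078:",cast(c,a,.078).round(4))
```

```text
[0.5527 0.087  0.0672] before [[0.5527 0.087  0.014 ]] at z .078: [[0.5527 0.0861 0.078 ]]
[0.587  0.0965 0.0666] before [[0.5868 0.097  0.014 ]] at z .078: [[0.5854 0.0955 0.078 ]]
```

Emit:
carry_out:
  deltas: "1.5 -5 0 0 -0.03;1.5 -10 -0.2 0 -0.06;1.5 -15 -0.4 0 -0.09;1.5 -20 -0.5 0 -0.09;1.5 -23 -0.5 0 -0.09;1.5 -24.3 -0.5 0 -0.09;1.5 -24.3 -0.5 0 -0.09;1.5 -24.3 -0.5 0 -0.09"

```text
time_s: 6.0
tool_pos: [0.553, -0.05, 0.0665]
eef_rot: [[-0.086, 0.996, 0.0], [0.996, 0.086, 0.001], [0.001, 0.0, -1.0]]
wrist_force: [0.5, 0.6, -4.3]
grip_width: 0.0206
gripper_force: 30.0
```

Run:
```python
from h import *
c=arm.camera("top");s=arm.camera("side")
a=cv2.resize(c["pixels"][155:205,250:330],None,fx=8,fy=8,interpolation=cv2.INTER_CUBIC)
d=cv2.resize(s["pixels"][180:240,235:325],None,fx=4,fy=3,interpolation=cv2.INTER_CUBIC)
o=np.zeros((600,640,3),np.uint8);o[:400,:640]=a;o[405:585,:360]=d
cv2.imwrite("pics/z3.png",o);print(arm.get_state()["tool_pos"],arm.get_state()["eef_rot"][:,0])
```

```text
[ 0.55298434 -0.05023365  0.06646916] [-8.58268627e-02  9.96309953e-01  4.76554884e-04]
```

View pics/z3.png

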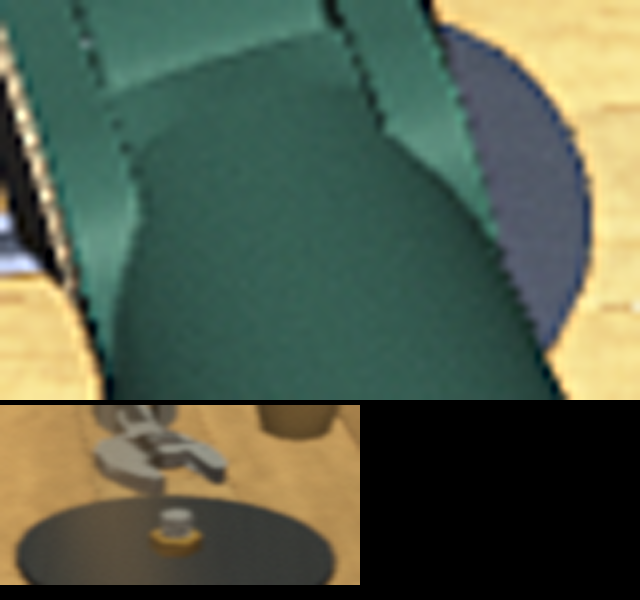

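The side view shows the open mouth above and behind the stud, with the fixed tip at about px (274.6,208.7). The top view is blocked by the arm. I'll check numerically.

Run:
```python
from h import *
s=arm.camera("side")
T=np.array([.5530,-.0502]);yaw=np.radians(-70.1)
R=np.array([[np.cos(yaw),-np.sin(yaw)],[np.sin(yaw),np.cos(yaw)]])
rel=np.array([[.9957,-.0924],[.0924,.9957]])@[-.0033,.0838];o=T-rel
print("origin",o,"nut in wrench",R.T@([.5665,-.137]-o))
for p in([.0172,-.015],[.013,.0205]):
    w=o+R@p
    for z in(.064,.078):print(p,z,proj(s,[*w,z]).round(1))
print("nut",proj(s,[.5665,-.137,.025]))
im=s["pixels"][180:240,235:325];cv2.imwrite("pics/z4.png",cv2.resize(im,(800,533),interpolation=cv2.INTER_CUBIC))
```

```text
origin [ 0.56402893 -0.13333474] nut in wrench [0.0042875  0.00107594]
[0.0172, -0.015] 0.064 [[274.8 209.8]]
[0.0172, -0.015] 0.078 [[275.  203.6]]
[0.013, 0.0205] 0.064 [[289.2 205.7]]
[0.013, 0.0205] 0.078 [[289.5 199.7]]
nut [[278.42923434 222.07485538]]
```

View pics/z4.png

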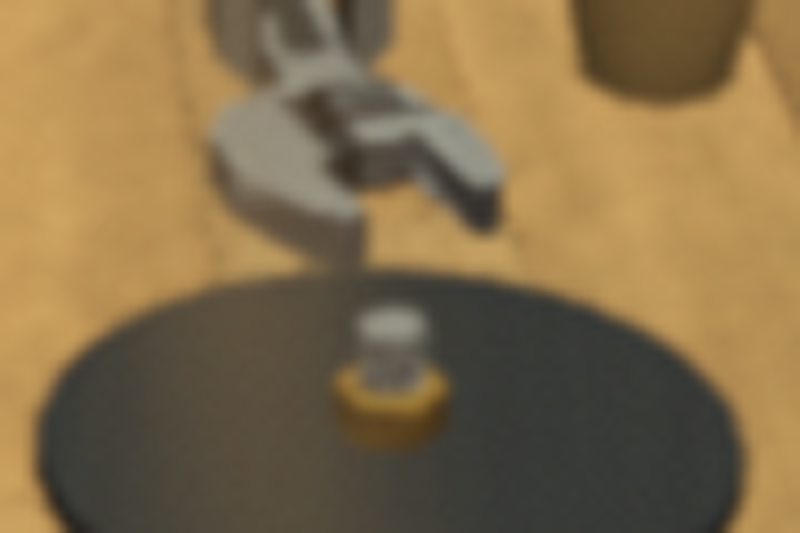

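Emit:
carry_out:
  deltas: "1.5 -0.16 -0.1 0 0;1.5 -0.16 -0.1 0.5 0;1.5 -0.16 -0.1 1.5 0;1.5 -0.16 -0.1 2.5 0;1.5 -0.16 -0.1 3.3 0;1.5 -0.16 -0.1 3.8 0;1.5 -0.16 -0.1 4.1 0;1.5 -0.16 -0.1 4.4 0;1.5 -0.16 -0.1 4.4 0"

```text
time_s: 7.28
tool_pos: [0.552, -0.0534, 0.0224]
eef_rot: [[-0.084, 0.996, -0.0], [0.996, 0.084, 0.0], [0.0, -0.0, -1.0]]
wrist_force: [0.1, -0.1, -5.2]
grip_width: 0.0205
gripper_force: 30.0
```

Emit:
carry_out:
  deltas: "1.5 0 0 0.3 0;1.5 0 0 0.6 0;1.5 0 0 0.8 0;1.5 0 0 0.9 0;1.5 0 0 0.9 0"

```text
time_s: 7.9
tool_pos: [0.5521, -0.0533, 0.0135]
eef_rot: [[-0.084, 0.996, -0.0], [0.996, 0.084, 0.0], [0.0, -0.0, -1.0]]
wrist_force: [-0.9, 0.3, -3.6]
grip_width: 0.0206
gripper_force: 30.0
```

Emit:
carry_out:
  deltas: "4.5 0 0 0 0;4.5 0 0 0 0;4.5 0 0 0 0;4.5 0 0 -3 0;4.5 4 0 -8 -0.1;4.5 10 0 -8 -0.2;4.5 16 0 -8 -0.27;4.5 20 0 -8 -0.27;0 20 0 -8 -0.27;0 20 0 -8 -0.27"

```text
time_s: 9.15
tool_pos: [0.5354, 0.1451, 0.0933]
eef_rot: [[-0.346, 0.938, -0.0], [0.938, 0.346, -0.0], [-0.0, -0.0, -1.0]]
wrist_force: [-0.3, -0.4, -1.1]
grip_width: 0.0286
gripper_force: 0.0
```

Run:
```python
from h import *
c=arm.camera("top");s=arm.camera("side")
a=cv2.resize(c["pixels"][155:205,235:335],None,fx=8,fy=8,interpolation=cv2.INTER_CUBIC)
d=cv2.resize(s["pixels"][195:235,250:310],None,fx=6,fy=4.5,interpolation=cv2.INTER_CUBIC)
o=np.zeros((600,800,3),np.uint8);o[:400,:800]=a;o[405:585,:360]=d
cv2.imwrite("pics/z5.png",o)
yaw=np.radians(-70);R=np.array([[np.cos(yaw),-np.sin(yaw)],[np.sin(yaw),np.cos(yaw)]]);O=np.array([.5631,-.1364])
for n,p,z in(("worm",[-.035,.01],.0315),("carry",[-.0823,.0179],.0245),("fixtip",[.0172,-.015],.026),("origin",[0,0],.026)):
    w=O+R@p;print(n,w.round(4),proj(c,[*w,z]).round(1),proj(s,[*w,z]).round(1))
S=arm.get_state();print(S["tool_pos"],S["eef_rot"][:,0],S["qpos"],S["wrist_force"])
```

```text
worm [ 0.5605 -0.1001] [[286.3 182.9]] [[273.7 211.3]]
carry [ 0.5518 -0.0529] [[271.2 185.6]] [[267.5 204.4]]
fixtip [ 0.5549 -0.1577] [[304.3 185.2]] [[274.1 226.7]]
origin [ 0.5631 -0.1364] [[297.6 182.5]] [[276.8 221.6]]
[0.53556663 0.14450708 0.09333958] [-3.44955862e-01  9.38618812e-01 -4.23936127e-04] [ 0.24656858  0.53201366 -0.72431056  1.86785522  0.44099336  0.90816798
 -0.33537346] [-0.31278607 -0.50918883  0.84232529]
```

View pics/z5.png

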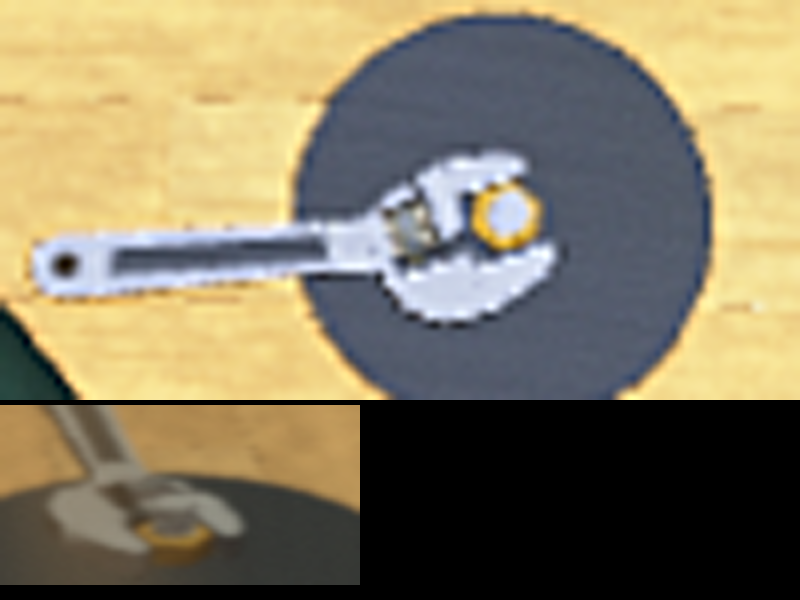

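The wrench lies flat round the nut and the worm is at px (285.7,183.2), close to the prediction. Next I'll close the fingers and approach the worm.

Emit:
carry_out:
  deltas: "0 -6 -1.6 0 0;0 -12 -3.2 0 0;0 -18 -4.8 0 0;0 -22 -5.8 2 0;0 -23 -6.1 4 0;0 -23 -6.1 5 0;0 -23 -6.1 5.5 0;0 -23 -6.1 5.5 0;0 -23 -6.1 5.5 0"

```text
time_s: 10.38
tool_pos: [0.5582, -0.0902, 0.039]
eef_rot: [[-0.348, 0.938, 0.001], [0.938, 0.348, -0.0], [-0.0, 0.001, -1.0]]
wrist_force: [0.2, -0.2, -0.1]
grip_width: 0.0004
gripper_force: 0.0
```

Emit:
carry_out:
  deltas: "0 -0.1 0 0.4 0;0 -0.1 0 0.6 0;0 -0.1 0 0.7 0;0 -0.1 0 0.75 0"

```text
time_s: 10.88
tool_pos: [0.5582, -0.0919, 0.0313]
eef_rot: [[-0.347, 0.938, 0.0], [0.938, 0.347, -0.0], [-0.0, -0.0, -1.0]]
wrist_force: [-4.1, -0.2, 13.0]
grip_width: 0.0006
gripper_force: 6.6
```

Emit:
carry_out:
  deltas: "0 0 0 -0.02 0;0 -0.3 0 -0.02 0"

```text
time_s: 11.12
tool_pos: [0.559, -0.094, 0.0314]
eef_rot: [[-0.347, 0.938, -0.001], [0.938, 0.347, 0.0], [0.001, -0.0, -1.0]]
wrist_force: [-5.5, 4.7, 8.7]
grip_width: 0.0004
gripper_force: 4.8
```

Emit:
carry_out:
  deltas: "0 -0.25 0 0 0;0 -0.5 0 0 0;0 -0.75 0 0 0;0 -1 0 0 0"

```text
time_s: 11.62
tool_pos: [0.5624, -0.1034, 0.0314]
eef_rot: [[-0.347, 0.938, -0.001], [0.938, 0.347, 0.001], [0.001, -0.0, -1.0]]
wrist_force: [-4.9, 3.8, 10.0]
grip_width: 0.0003
gripper_force: 4.9
```

Emit:
carry_out:
  deltas: "0 -0.3 0 0 0;0 -0.3 0 -0.5 0;0 0.5 0 -0.5 0;0 1.2 0 -0.5 0;0 1.2 0 -0.5 0;0 1.2 0 -0.2 0;0 1.2 0 -0.05 0;0 1.2 0 0 0;0 0.9 0 0 0;0 0.6 0 0 0;0 0.3 0 0 0;0 0 0 0 0;0 -0.3 0 0 0"

```text
time_s: 13.25
tool_pos: [0.564, -0.1061, 0.0314]
eef_rot: [[-0.347, 0.938, 0.0], [0.938, 0.347, 0.001], [0.001, 0.001, -1.0]]
wrist_force: [-1.6, 4.4, 7.5]
grip_width: 0.0004
gripper_force: 3.4
```

Emit:
carry_out:
  deltas: "0 0 0 -0.5 0;0 0.8 0 -0.5 0;0 1.5 0 -0.5 0;0 1.5 0 -0.5 0;0 1.5 0 -0.2 0;0 1.5 0 -0.05 0;0 1.5 0 0 0;0 1.2 0 0 0;0 0.9 0 0 0;0 0.6 0 0 0"

```text
time_s: 14.5
tool_pos: [0.5618, -0.1005, 0.0315]
eef_rot: [[-0.347, 0.938, 0.0], [0.938, 0.347, 0.001], [0.001, 0.0, -1.0]]
wrist_force: [-1.4, 4.5, 8.7]
grip_width: 0.0006
gripper_force: 4.7
```

Emit:
carry_out:
  deltas: "0 -0.3 0 0 0;0 -0.6 0 0 0"

```text
time_s: 14.75
tool_pos: [0.5642, -0.106, 0.0315]
eef_rot: [[-0.347, 0.938, 0.001], [0.938, 0.347, 0.001], [0.001, 0.001, -1.0]]
wrist_force: [-0.4, 5.7, 7.1]
grip_width: 0.001
gripper_force: 3.4
```

Emit:
carry_out:
  deltas: "0 0 0 -0.5 0;0 0.8 0 -0.5 0;0 1.5 0 -0.5 0;0 1.5 0 -0.5 0;0 1.5 0 -0.2 0;0 1.5 0 -0.05 0;0 1.5 0 0 0;0 1.2 0 0 0;0 0.9 0 0 0"

```text
time_s: 15.88
tool_pos: [0.5604, -0.0975, 0.0314]
eef_rot: [[-0.347, 0.938, -0.001], [0.938, 0.347, 0.001], [0.001, -0.0, -1.0]]
wrist_force: [-5.2, 6.7, 11.6]
grip_width: 0.0001
gripper_force: 5.8
```

Emit:
carry_out:
  deltas: "0 -0.3 0 0 0"

```text
time_s: 16.0
tool_pos: [0.5615, -0.0999, 0.0314]
eef_rot: [[-0.347, 0.938, -0.001], [0.938, 0.347, 0.002], [0.002, 0.0, -1.0]]
wrist_force: [-5.4, 9.0, 11.5]
grip_width: 0.0007
gripper_force: 5.8
```

Emit:
carry_out:
  deltas: "0 -0.3 0 0 0"

```text
time_s: 16.12
tool_pos: [0.5625, -0.1023, 0.0314]
eef_rot: [[-0.348, 0.938, -0.0], [0.938, 0.348, 0.002], [0.002, 0.0, -1.0]]
wrist_force: [-3.8, 10.9, 11.2]
grip_width: 0.0005
gripper_force: 5.7
```

The drag rose from about 5 N to 11.5 N, so the jaw looks snug. I'll lift off and check.

Emit:
carry_out:
  deltas: "0 0 0 -1 0;0 4 1 -5 0;0 10 3 -6 0;0 16 5 -6 0;0 22 6 -6 0;0 25 6 -6 0;0 25 6 -6 0"

```text
time_s: 17.0
tool_pos: [0.5315, 0.1535, 0.0916]
eef_rot: [[-0.35, 0.937, 0.0], [0.937, 0.35, 0.001], [0.0, 0.0, -1.0]]
wrist_force: [-0.3, -1.2, -0.1]
grip_width: 0.0006
gripper_force: 0.0
```

Run:
```python
from h import *
c=arm.camera("top");s=arm.camera("side")
a=cv2.resize(c["pixels"][155:205,235:335],None,fx=8,fy=8,interpolation=cv2.INTER_CUBIC)
d=cv2.resize(s["pixels"][195:235,250:310],None,fx=6,fy=4.5,interpolation=cv2.INTER_CUBIC)
o=np.zeros((600,800,3),np.uint8);o[:400,:800]=a;o[405:585,:360]=d
cv2.imwrite("pics/z6.png",o)
S=arm.get_state();print(S["tool_pos"],S["eef_rot"][:,0],S["qpos"],S["wrist_force"])
```

```text
[0.53261641 0.15058794 0.09130965] [-3.46406215e-01  9.38084489e-01 -4.75768192e-04] [ 0.23413635  0.53260434 -0.72301808  1.87251698  0.44291285  0.9026835
 -0.3479003 ] [-0.29621531 -0.74350756 -0.13536184]
```

View pics/z6.png

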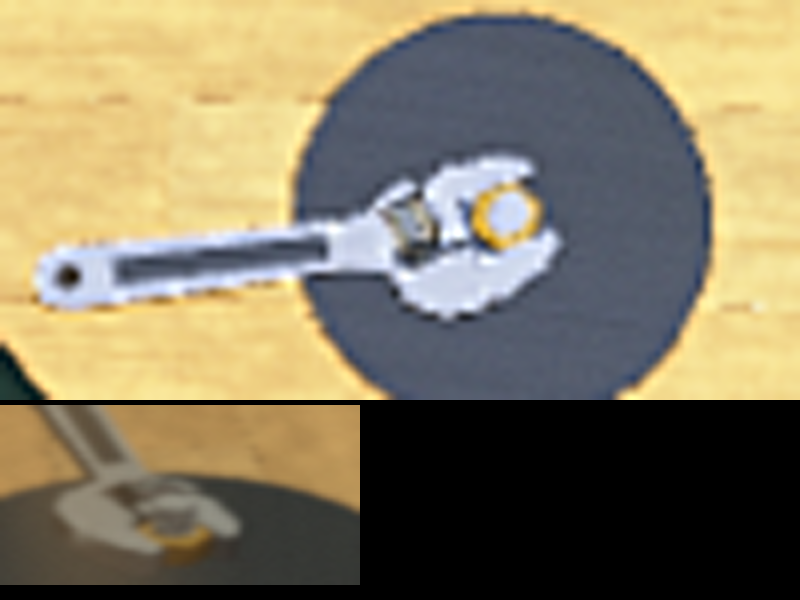

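The jaw is now closed against the nut and the wrench has squared itself to it, at a yaw of about −67°. The handle hole is at px (243.1,189.1). I'll straddle the handle at wrench_pull.

Emit:
carry_out:
  deltas: "4 -5 -1.5 0 0.1;4 -10 -3 0 0.21;4 -13.2 -3.9 0 0.21;4 -13.2 -3.9 0 0.21;4 -13.2 -3.9 0 0.21;4 -13.2 -3.9 3 0.21;4 -13.2 -3.9 5 0.21;4 -13.2 -3.9 5 0.21"

```text
time_s: 18.1
tool_pos: [0.5405, 0.0146, 0.04]
eef_rot: [[-0.145, 0.989, -0.003], [0.989, 0.145, 0.001], [0.001, -0.002, -1.0]]
wrist_force: [0.4, 0.2, 0.2]
grip_width: 0.04
gripper_force: 0.0
```

Emit:
carry_out:
  deltas: "4 0 0 1 0;4 0 0 2 0;4 0 0 2.7 0;4 0 0 2.7 0"

```text
time_s: 18.6
tool_pos: [0.5412, 0.0139, 0.0137]
eef_rot: [[-0.144, 0.99, -0.001], [0.99, 0.144, 0.0], [0.0, -0.001, -1.0]]
wrist_force: [-0.1, 0.0, 0.7]
grip_width: 0.0397
gripper_force: 0.0
```

Emit:
carry_out:
  deltas: "4 0 0.75 0 0.05;4 -0.04 1.53 0 0.1;4 -0.13 2.3 0 0.15;4 -0.24 3.05 0 0.2;4 -0.4 3.8 0 0.25;4 -0.59 4.54 0 0.3"

```text
time_s: 19.35
tool_pos: [0.587, 0.0146, 0.0142]
eef_rot: [[0.157, 0.988, -0.001], [0.988, -0.157, 0.0], [-0.0, -0.001, -1.0]]
wrist_force: [-4.7, 1.6, 2.1]
grip_width: 0.0398
gripper_force: 2.4
```

Emit:
carry_out:
  deltas: "4 -0.04 0.5 0 0.03;4 -0.09 0.95 0 0.06;4 -0.09 0.95 0 0.06"

```text
time_s: 19.73
tool_pos: [0.5969, 0.0124, 0.0142]
eef_rot: [[0.214, 0.977, 0.0], [0.977, -0.214, 0.0], [0.0, 0.0, -1.0]]
wrist_force: [-1.3, 1.1, 0.2]
grip_width: 0.04
gripper_force: 0.6
```

Emit:
carry_out:
  deltas: "4 0 0.4 0 0.025;4 -0.01 0.76 0 0.05;4 -0.03 1.14 0 0.075;4 -0.06 1.5 0 0.1;4 -0.06 1.5 0 0.1"

```text
time_s: 20.35
tool_pos: [0.6114, 0.0083, 0.0142]
eef_rot: [[0.311, 0.95, 0.0], [0.95, -0.311, 0.0], [0.0, 0.0, -1.0]]
wrist_force: [-1.5, 2.1, -1.5]
grip_width: 0.0399
gripper_force: 0.6
```

Emit:
carry_out:
  deltas: "4 0 0.3 0 0.02;4 -0.02 0.6 0 0.04;4 -0.02 0.6 0 0.04"

```text
time_s: 20.72
tool_pos: [0.617, 0.0061, 0.0142]
eef_rot: [[0.349, 0.937, 0.0], [0.937, -0.349, -0.0], [0.0, 0.0, -1.0]]
wrist_force: [-1.2, 2.0, 0.6]
grip_width: 0.0401
gripper_force: 0.7
```

Emit:
carry_out:
  deltas: "4 -0.01 0.2 0 0.013;4 -0.01 0.2 0 0.013"

```text
time_s: 20.98
tool_pos: [0.6186, 0.0055, 0.0142]
eef_rot: [[0.361, 0.933, 0.0], [0.933, -0.361, 0.0], [0.0, 0.0, -1.0]]
wrist_force: [-1.6, 2.6, 0.3]
grip_width: 0.0399
gripper_force: 1.0
```

Emit:
carry_out:
  deltas: "4 -0.01 0.2 0 0.013;4 -0.01 0.2 0 0.013"

```text
time_s: 21.22
tool_pos: [0.6205, 0.0047, 0.0141]
eef_rot: [[0.373, 0.928, 0.0], [0.928, -0.373, 0.0], [0.0, 0.0, -1.0]]
wrist_force: [-1.8, 2.2, -0.4]
grip_width: 0.0402
gripper_force: 1.0
```

Emit:
carry_out:
  deltas: "4 -0.01 0.2 0 0.013;4 -0.01 0.2 0 0.013"

```text
time_s: 21.48
tool_pos: [0.6223, 0.0038, 0.0141]
eef_rot: [[0.385, 0.923, 0.0], [0.923, -0.385, 0.0], [0.0, 0.0, -1.0]]
wrist_force: [-1.0, 1.6, 0.3]
grip_width: 0.0401
gripper_force: 1.0
```

Emit:
carry_out:
  deltas: "4 -0.01 0.2 0 0.013;4 -0.01 0.2 0 0.013"

```text
time_s: 21.72
tool_pos: [0.6241, 0.0029, 0.0141]
eef_rot: [[0.397, 0.918, 0.0], [0.918, -0.397, -0.0], [0.0, 0.0, -1.0]]
wrist_force: [-1.3, 2.3, 1.0]
grip_width: 0.04
gripper_force: 1.0
```

Emit:
carry_out:
  deltas: "4 -0.01 0.2 0 0.013;4 -0.01 0.2 0 0.013"

```text
time_s: 21.98
tool_pos: [0.6259, 0.002, 0.0142]
eef_rot: [[0.409, 0.912, 0.0], [0.912, -0.409, -0.0], [0.0, 0.0, -1.0]]
wrist_force: [-0.7, 2.4, -0.2]
grip_width: 0.0397
gripper_force: 1.0
```

Emit:
carry_out:
  deltas: "4 -0.01 0.2 0 0.013;4 -0.01 0.2 0 0.013"

```text
time_s: 22.22
tool_pos: [0.6276, 0.0011, 0.0141]
eef_rot: [[0.421, 0.907, 0.0], [0.907, -0.421, -0.0], [0.0, 0.0, -1.0]]
wrist_force: [-1.4, 3.0, -0.6]
grip_width: 0.0398
gripper_force: 1.0
```

Emit:
carry_out:
  deltas: "4 -0.01 0.15 0 0.01;4 -0.01 0.15 0 0.01"

```text
time_s: 22.48
tool_pos: [0.629, 0.0005, 0.0142]
eef_rot: [[0.43, 0.903, 0.0], [0.903, -0.43, 0.0], [0.0, 0.0, -1.0]]
wrist_force: [-0.9, 2.5, -0.1]
grip_width: 0.0401
gripper_force: 1.1
```

Emit:
carry_out:
  deltas: "4 -0.01 0.15 0 0.01;4 -0.01 0.15 0 0.01"

```text
time_s: 22.72
tool_pos: [0.6303, -0.0003, 0.0141]
eef_rot: [[0.439, 0.899, 0.0], [0.899, -0.439, 0.0], [0.0, 0.0, -1.0]]
wrist_force: [-0.7, 2.7, -1.0]
grip_width: 0.0401
gripper_force: 1.1
```

Emit:
carry_out:
  deltas: "4 -0.01 0.15 0 0.01;4 -0.01 0.15 0 0.01"

```text
time_s: 22.98
tool_pos: [0.6316, -0.0011, 0.0141]
eef_rot: [[0.448, 0.894, 0.0], [0.894, -0.448, 0.0], [0.0, 0.0, -1.0]]
wrist_force: [-2.0, 2.1, -0.3]
grip_width: 0.0402
gripper_force: 1.1
```

Emit:
carry_out:
  deltas: "4 -0.01 0.15 0 0.01;4 -0.01 0.15 0 0.01"

```text
time_s: 23.22
tool_pos: [0.6329, -0.0018, 0.0141]
eef_rot: [[0.457, 0.89, 0.0], [0.89, -0.457, 0.0], [0.0, 0.0, -1.0]]
wrist_force: [-1.0, 2.7, 0.1]
grip_width: 0.0396
gripper_force: 1.1
```

Emit:
carry_out:
  deltas: "4 -0.01 0.15 0 0.01;4 -0.01 0.15 0 0.01"

```text
time_s: 23.48
tool_pos: [0.6341, -0.0026, 0.0141]
eef_rot: [[0.466, 0.885, 0.0], [0.885, -0.466, -0.0], [0.0, 0.0, -1.0]]
wrist_force: [-1.4, 2.0, -0.6]
grip_width: 0.0401
gripper_force: 1.1
```

Emit:
carry_out:
  deltas: "4 -0.01 0.15 0 0.01;4 -0.01 0.15 0 0.01"

```text
time_s: 23.72
tool_pos: [0.6352, -0.0032, 0.0141]
eef_rot: [[0.475, 0.88, -0.0], [0.88, -0.475, 0.0], [-0.0, -0.0, -1.0]]
wrist_force: [-1.9, 3.3, 0.2]
grip_width: 0.0401
gripper_force: 2.0
```

Emit:
carry_out:
  deltas: "4 -0.01 0.15 0 0.01;4 -0.01 0.15 0 0.01"

```text
time_s: 23.98
tool_pos: [0.6363, -0.0038, 0.014]
eef_rot: [[0.483, 0.876, -0.001], [0.876, -0.483, 0.0], [-0.0, -0.001, -1.0]]
wrist_force: [-3.7, 4.4, 1.1]
grip_width: 0.0402
gripper_force: 2.9
```

Emit:
carry_out:
  deltas: "4 -0.01 0.15 0 0.01;4 -0.01 0.15 0 0.01"

```text
time_s: 24.22
tool_pos: [0.6375, -0.0046, 0.014]
eef_rot: [[0.492, 0.871, -0.001], [0.871, -0.492, 0.0], [-0.0, -0.001, -1.0]]
wrist_force: [-4.5, 3.7, 1.3]
grip_width: 0.0405
gripper_force: 3.0
```

The push has risen to about 5 N, so the nut is at its stop. I'll back off to the middle, lift and look.

Emit:
carry_out:
  deltas: "4 0 -0.5 0 0;4 0 -1 0 0;4 0 -1 0 0;4 0 -1 -1.5 0;4 0 -1 -5 0;4 0 -1 -9 0;4 5 -5 -9 0;4 10 -10 -9 0;4 15 -12 -9 0;4 18 -12 -9 0;4 18 -12 -9 0;4 18 -12 -9 0"

```text
time_s: 25.72
tool_pos: [0.622, 0.2099, 0.1046]
eef_rot: [[0.492, 0.87, 0.0], [0.87, -0.492, -0.0], [-0.0, 0.0, -1.0]]
wrist_force: [0.6, -0.0, 1.4]
grip_width: 0.0402
gripper_force: 0.0
```

Run:
```python
from h import *
c=arm.camera("top");s=arm.camera("side")
a=cv2.resize(c["pixels"][135:205,235:335],None,fx=8,fy=5.7,interpolation=cv2.INTER_CUBIC)
a=cv2.resize(c["pixels"][140:200,240:320],None,fx=7,fy=7,interpolation=cv2.INTER_CUBIC)
d=cv2.resize(s["pixels"][195:235,250:310],None,fx=4,fy=4,interpolation=cv2.INTER_CUBIC)
o=np.zeros((600,800,3),np.uint8);o[:420,:560]=a;o[:160,560:800]=d
cv2.imwrite("pics/z7.png",o)
S=arm.get_state();print(S["time_s"],S["tool_pos"],S["wrist_force"])
```

```text
25.825 [0.62201615 0.2094111  0.1045161 ] [ 0.4088786  -0.05307032  0.09472146]
```

View pics/z7.png

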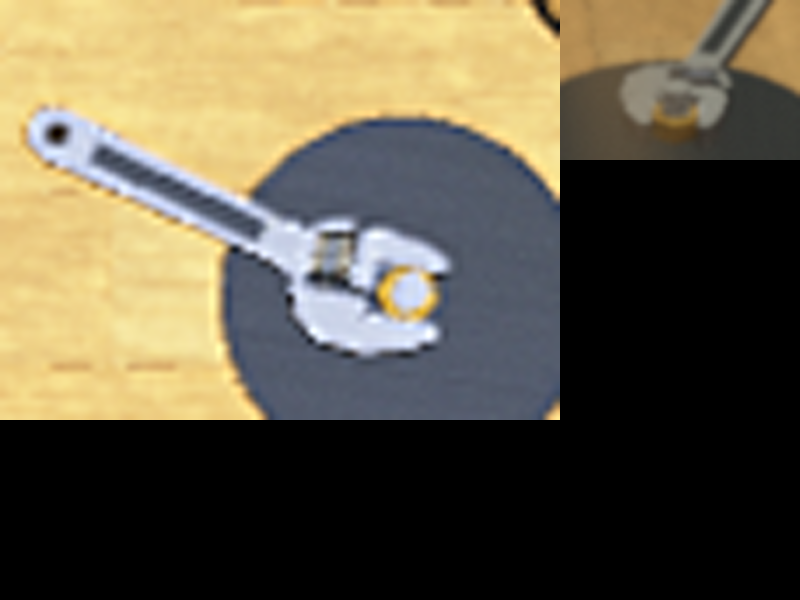

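```bash
python3 -c "
from cell import arm
print(arm.hand_in())"
```

```text
the job is handed in; nothing more can be done
None
```

I set the wrench flat on the nut, closed the jaw with the worm until it stalled, and swung the nut about 0.57 rad clockwise until the push rose to about 5.7 N, which I took as the stop. That is just over the 5 N creep limit, but in the last picture the jaw still looked snug. The cup and tealights were left alone, and I handed the job in at about 26 s; no verdict came back.

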